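Hang the sample pail on the drip-stand hook by its bail

TASK

Swing the pail's flat-lying bail (wire carrying handle) up until it stands upright, with the pail still standing on the bench. Then lift the pail by the bail and hook the bail over the two-pronged hook of the stand: press it gently down past the sprung keeper until the wire is fully home in the hook and the keeper has snapped shut above it, and leave the pail hanging there at rest. The hook's height was set by hand and is not measured, so feel for it, never load the stand with more than 25 N, do not tip the pail over, and leave the other things on the bench where they are.

Things in the scene. Friction and masses are not known exactly. Their poses are not given: they have to be found in the camera images.
- pail: small open round yellow pail, 104 mm across the rim, 86 mm across the bottom, 94 mm high, about 0.6 kg. Origin: centre of its underside; z up its axis. With the bail upright the rim lies 114 mm below the wire. The bail swings about an axis along the pail's y, 78 mm above the underside.
- pail_pivot (a point): on the pail's axis, 78 mm above its underside: centre of the bail's swing axis (the pail's y axis). Axes as the pail's.
- bail_grip (a point): centre of the bail's black grip sleeve (10 mm diameter, 50 mm long, along y; it turns easily on the wire), 130 mm from the swing axis. Bail: 6 mm steel wire, straight for 54 mm each side of this point, then side legs at 62 mm either side down to the pivots. z points from the swing axis to the sleeve.
- bail (a joint): angle of the bail on the pail (rad): 0 upright above the pail, positive tilted to the pail's -x side, about 1.4 to 1.5 lying flat beside the rim (stops at +-1.5). It is stiff enough (0.065 N m of friction) to stay where it is left.
- stand: fixed metal stand: foot 175 x 120 x 10 mm, round post, clamped steel hook. Origin: on the bench, straight below where the wire's axis rests in the hook, midway between its prongs. z up, +x towards the post (axis 100 mm away), prong tips point to -x, mouth opens up. The wire rests with its axis 240 to 290 mm above the bench, as the hook was clamped (not measured).
- above_mouth (a point): on the stand, 350 mm above the bench, straight above the hook's mouth; axes as the stand's. Hook: 8 mm rods at y = +-42 mm, fingers fit between; cross bar at x = +62 mm. Heights over the resting wire axis: tips +32 mm (x = -19 mm), keeper +23, rear rods +28. The wire can pass over the tips from -x at 328 to 342 mm; it enters straight down, parallel to y, within 6 mm in x, 8 mm in y.
- keeper (a joint): angle (rad) of the sprung keeper: two 20 mm tongues that close both prongs' mouths from a rear hinge at x = +13 mm. 0 shut; grows as the tongues are pressed down (about 1 as a wire passes, stop 1.35); springs back. Passing it takes 8 to 14 N, more than the pail's weight; it shuts once the wire is is down at, or up to 6 mm above, its resting height.
- box_mid (a point): bystander: closed white carton 76 x 154 x 70 mm; the point is its centre.
- tape_mid (a point): bystander: roll of tape lying flat, 100 mm across, 25 mm high; the point is its centre.
- dish_mid (a point): bystander: small round metal dish, 69 mm across, 20 mm high; the point is its centre.
- tube_mid (a point): bystander: lying capped tube, 94 mm long, 16 mm thick; the point is its centre.
Things that resemble listed ones, but are neither listed nor needed, are in the scene too. Of the things that look like the pail, the middle-sized one is meant.

How it is judged:
By the outcome, as a careful person would: the job done as asked, in the order asked, and still so for the second after the job is handed in, with the robot touching nothing.
It also fails if it takes over 72 s, if anything falls off the work surface, if the arm or the gripper's body presses on something with over 40 N, if the wrist force passes 120 N, or if a joint passes its speed limit or range.

ROBOT

A 6-joint arm with a two-finger parallel gripper is mounted at the origin on a cart in front of the work surface, level with it; the furniture and walls round the work are solid. World frame = base frame: x ahead of the robot, y to its left, z up, the work surface at z = 0. Lengths are in m, angles in degrees, forces in N, time in s.
With the tool pointing down it reaches from about 0.4 to 0.825 m from the base axis. Payload 7 kg.
Tool frame: the origin (TCP) lies on the mounting face of the last link; the fingertips stand 178 mm ahead of it and the grasp point (between the pads) lies 159 mm ahead of it; z points along the fingers, y is the direction in which the jaws open and shut (so a half turn about z gives the same grasp; the last joint's range is limited). The gripper opens to 88 mm and grips with 3 to 60 N. Pads are 19 mm wide; open, the fingers measure 130 mm over their backs; the gripper's body (78 mm by 193 mm) begins 47 mm behind the grasp point.
Start: joints at [84.173, 20.546, 0.682, 0, -70.136, -16.507], TCP at [0.257, 0.624, 0.405] pointing down, gripper open.
Joint ranges: [-176.03, 176.03], [-82.01, 121.73], [-58.28, 71.71], [-173.87, 95.51], [-174.79, -0.11], [-173.66, 173.66]. Speed limits (degrees/s): [136.94, 136.94, 172.46, 180, 180, 180].

INTERFACE

Orientations are given as [roll, pitch, yaw] about the fixed x, y, z axes, in that order (R = Rz(yaw) Ry(pitch) Rx(roll)).
In Python, from plant import r gives the robot as it stands. The module is installed in compiled form; this text tells all that it offers.
- The arm moves only by the tool carry_out, never from a script. Its argument "plan" is a list of rows, each a list of 3 entries, a list of its own where there are three numbers: the shift along the tool's x, y, z in m, then the turn, a rotation vector about the tool's x, y, z in degrees, then the closure in counts, from 0 (fully open) to 255 (shut). In form: [[[x, y, z], [ax, ay, az], hand], ...]. A call has 1 to 12 rows; each row shifts and turns the commanded pose from where the row before left it, along the tool's axes as they then stand; what a row does not reach is not made up. A row lasts 1/12 s, in which the tool goes at most 41.7 mm and 7.16 degrees, less where a joint would pass 70% of its speed; a pose out of reach is approached as far as the arm can. A call is refused whole if a number of a shift passes 0.0417 or a number of a turn 7.16, either way. A call with a gripper value outside its range is refused whole. The fingers move at their own pace and stop on an object; "grip_force" is the grip in N (left out, the last holds). Time passes only in rows, so rows that do not move let the fingers close. It gives the time, the measured TCP pose, the force and the opening at its end, in the units of the state.
- r.get_state(): the state, without advancing time (a new reading comes with each control period).
- r.capture(name): name is "side" or "top"; returns the picture (400x640x3 uint8, red, green, blue); there is no depth.
- r.get_calibration(name): a dict with "K" (3x3 intrinsics, pixels), "rvec" (rotation vector, rad) and "tvec" (3), from world to camera coordinates, as OpenCV has them. Camera axes: x right, y down, z forward; pixel columns grow to the right and rows downward; lengths in m; the calibration is good to about 2 mm. A picture is of the moment at which its call begins. get_calibration takes no time and is no camera call.
- r.close_job(): hands the job in, once; it reports no verdict.
The state is a dict: "time_s": time; "joints": joint angles; "qd": joint speeds; "joint_torque": joint torques, N m; "tcp_pos": TCP position; "eef_rot": TCP orientation; "contact_force": force on the tool from outside, world axes, zero at the start; "moment": the same for the moment, N m; "gripper_width": finger opening in m.
Only numpy, scipy, OpenCV 4.12 (cv2) and the standard library are available. Lean on these libraries where they do the work, as an engineer would, in place of code of your own. Each camera call takes 0.05 s, during which the arm holds its last target. There are 200 camera calls.

## Working session

There is one attempt and no reset: what is moved stays moved. The work goes in short steps, Python scripts to look and compute and a tool call to move; the robot and the scene stay as the last step left them, time stands still between calls to the robot, and variables do not carry over. Pictures are saved under pics/ and viewed, about 8 in all and at most 12, crops included, and the job is handed in when it is done.

Besides the shell and the picture viewer there is one more tool, called after ">>>" by a JSON object that holds its "name" and its "arguments", one argument or row to a line. carry_out: Moves the arm, as the interface text tells. Its arguments: {"type":"object","properties":{"plan":{"type":"array","items":{"type":"array"}},"grip_force":{"type":"number"}},"required":["plan"]}

```bash
mkdir -p pics; cat > h.py <<'E'
import numpy as np, cv2
from plant import r
def cap(n,f=None):
    im=r.capture(n)
    if f: cv2.imwrite('pics/'+f,im[:,:,::-1])
    return im
def cal(n):
    c=r.get_calibration(n);return np.array(c['K'],float),np.array(c['rvec'],float).reshape(3,1),np.array(c['tvec'],float).reshape(3,1)
def proj(n,p):
    K,rv,t=cal(n);return cv2.projectPoints(np.array(p,float).reshape(-1,3),rv,t,K,None)[0].reshape(-1,2)
def ray(n,px):
    K,rv,t=cal(n);R=cv2.Rodrigues(rv)[0];d=R.T@np.linalg.inv(K)@np.array([px[0],px[1],1.]);return (-R.T@t).ravel(),d
def atz(n,px,z):
    o,d=ray(n,px);return o+d*(z-o[2])/d[2]
def tri(ps,pt):
    o1,d1=ray('side',ps);o2,d2=ray('top',pt)
    s=np.linalg.lstsq(np.c_[d1,-d2],o2-o1,rcond=None)[0];a=o1+s[0]*d1;b=o2+s[1]*d2
    return (a+b)/2,np.linalg.norm(a-b)
E
python3 - <<'E'
from h import *
np.set_printoptions(precision=4,suppress=True)
cap('side','s0.png');cap('top','t0.png')
for n in('side','top'):
    K,rv,t=cal(n);R=cv2.Rodrigues(rv)[0];print(n,(-R.T@t).ravel(),R[2],K[0,0])
print(r.get_state())
E
```

```text
side [0.3379 1.0764 0.8683] [ 0.1864 -0.8506 -0.4916] 401.1264447886288
top [-0.0681  0.0867  1.6198] [ 0.4185 -0.0852 -0.9042] 506.48848727981317
{'time_s': 0.1, 'joints': array([ 84.1711,  20.586 ,   0.6395,  -0.0166, -70.1362, -16.5044]), 'qd': array([-0.0007, -0.0704,  0.0729,  0.109 , -0.043 ,  0.075 ]), 'joint_torque': array([ -0.0019, -58.4167,  29.3749,   7.0156,   0.0101,  -0.0001]), 'tcp_pos': array([0.2565, 0.6242, 0.4038]), 'eef_rot': array([179.9163,  -0.0086, -22.3389]), 'contact_force': array([ 1.0072, -0.443 , -0.3335]), 'moment': array([-0.0122,  0.0098, -0.0686]), 'gripper_width': 0.0877934436170088}
```

View pics/s0.png

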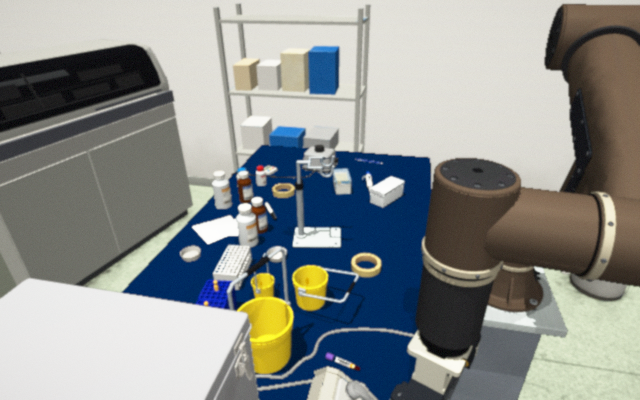

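View pics/t0.png

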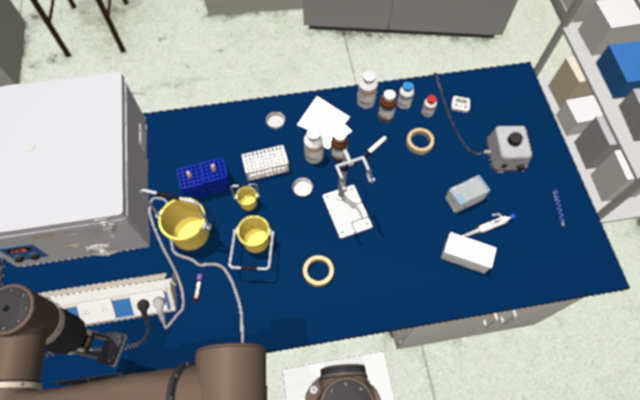

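The side view shows the middle pail at about (311,287), its bail lying to the right, and the stand at about (300,200). In the top view the pail is at (255,235), its bail towards (250,268), with the stand foot at (348,210). I'll zoom in.

```bash
python3 - <<'E'
import cv2,numpy as np
s=cv2.imread('pics/s0.png')[135:315,235:395];t=cv2.imread('pics/t0.png')[130:290,220:400]
a=cv2.resize(s,None,fx=3.3333,fy=3.3333,interpolation=cv2.INTER_CUBIC)
cv2.imwrite('pics/c1.png',a)
cv2.imwrite('pics/c2.png',cv2.resize(t,None,fx=3.75*1.0,fy=3.75,interpolation=cv2.INTER_CUBIC)[:600,:800])
E
```

```text
(no output)
```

View pics/c1.png

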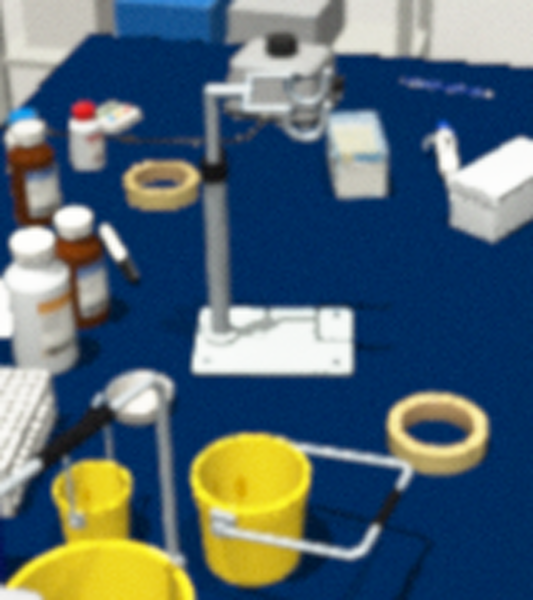

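View pics/c2.png

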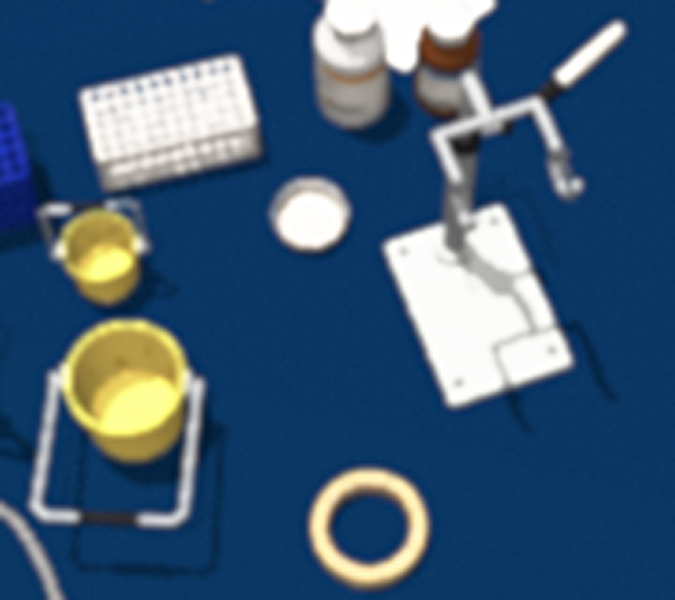

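```bash
cat > fit.py <<'E'
from h import *
from scipy.optimize import least_squares
np.set_printoptions(precision=4,suppress=True)
S=lambda x,y:np.array([235+(x+.5)/3.3333-.5,135+(y+.5)/3.3333-.5]);T=lambda x,y:np.array([220+(x+.5)/3.75-.5,130+(y+.5)/3.75-.5])
foot=np.array([atz('top',T(*p),.01) for p in[(383,243),(497,205),(573,362),(452,408)]]);print('foot top',foot)
footS=np.array([atz('side',S(*p),.01) for p in[(203,308),(354,308),(354,362),(192,362)]]);print('foot side',footS)
print('sleeve',tri(S(388,512),T(107,518)))
print('cornerA',tri(S(410,465),T(38,510)),tri(S(357,552),T(38,510)))
print('cornerB',tri(S(410,465),T(182,515)),tri(S(357,552),T(182,515)))
print('post base',atz('top',T(455,250),.01),atz('side',S(220,330),.01))
print('tape',atz('top',T(369,527),.0125),'dish',atz('top',T(310,215),.01))
print('tip',[atz('top',T(568,180),z)for z in(.27,.30,.33)])
E
python3 fit.py
```

```text
foot top [[ 0.7109 -0.0628  0.01  ]
 [ 0.7327 -0.177   0.01  ]
 [ 0.5619 -0.2142  0.01  ]
 [ 0.536  -0.0961  0.01  ]]
foot side [[ 0.7302 -0.1783  0.01  ]
 [ 0.5575 -0.2137  0.01  ]
 [ 0.5385 -0.1077  0.01  ]
 [ 0.7127 -0.0718  0.01  ]]
sleeve (array([0.4539, 0.2164, 0.0947]), np.float64(0.0034714393285336536))
cornerA (array([0.4345, 0.2614, 0.1877]), np.float64(0.009287904939509015)) (array([0.4702, 0.272 , 0.0975]), np.float64(0.0022409704856874266))
cornerB (array([0.4446, 0.1544, 0.097 ]), np.float64(0.004743477955062898)) (array([ 0.486 ,  0.1586, -0.0126]), np.float64(0.0036318358919636626))
post base [ 0.6924 -0.1285  0.01  ] [ 0.6988 -0.1382  0.01  ]
tape [ 0.4371 -0.0029  0.0125] dish [0.7516 0.0006 0.01  ]
tip [array([ 0.6161, -0.1953,  0.27  ]), array([ 0.6009, -0.189 ,  0.3   ]), array([ 0.5857, -0.1828,  0.33  ])]
```

```bash
cat >> fit.py <<'E'
print('-----')
def Rz(a):return np.array([[np.cos(a),-np.sin(a),0],[np.sin(a),np.cos(a),0],[0,0,1]])
def pail(p):
    x,y,a,b=p;o=np.array([x,y,0])
    w=lambda q:o+Rz(a)@q
    B=lambda yy,l:w(np.array([-l*np.sin(b),yy,.078+l*np.cos(b)]))
    return B(0,.13),B(.06,.128),B(-.06,.128),B(.062,0),B(-.062,0),w(np.array([0,0,.094]))
def e(p):
    g,c1,c2,v1,v2,rm=pail(p)
    return np.r_[proj('side',[g,c1,c2,v1])-[S(388,512),S(357,552),S(410,465),S(218,520)],proj('top',[g,c1,c2,v1,v2,rm])-[T(107,518),T(38,512),T(182,517),T(55,380),T(194,382),T(126,378)]].ravel()
q=least_squares(e,[.579,.189,-.21,1.45],loss='soft_l1')
print('pail',q.x,np.degrees(q.x[2:]));print(q.fun.reshape(-1,2));print('sleeve',pail(q.x)[0])
def st(p):
    x,y,a,h,f=p;w=lambda *k:np.array([x,y,0])+Rz(a)@np.array(k)
    F=[w(f+sx*.0875,sy*.06,.01) for sx,sy in((1,1),(1,-1),(-1,-1),(-1,1))]
    return F,[w(.062,.042,h+.028),w(.062,-.042,h+.028),w(-.019,-.042,h+.030),w(.1,0,.01)]
def e2(p):
    F,H=st(p)
    return np.r_[proj('top',F+H)-[T(383,243),T(497,205),T(573,362),T(452,408),T(438,134),T(541,101),T(570,183),T(457,248)],proj('side',F+H[3:])-[S(203,308),S(192,370)][0:0]+0 if 0 else proj('side',[F[1],F[2],H[3]])-[S(203,308),S(354,308),S(221,332)]].ravel()
q=least_squares(e2,[.597,-.154,.21,.265,.04],loss='soft_l1')
print('stand',q.x,np.degrees(q.x[2]));print(q.fun.reshape(-1,2))
for n,px,z in(('bigL',(145,190),.25),('bigR',(190,196),.25),('bigpivotR',(208,226),.1),('oven corner',(145,245),.3),('oven low',(152,255),.0),('small',(247,195),.05),('pen',(197,287),.01)):print(n,atz('top',px,z))
E
python3 fit.py | sed -n '/-----/,$p'
```

```text
-----
pail [ 0.5806  0.1871 -0.2123  1.4308] [-12.1621  81.9762]
[[-0.7212 -1.2179]
 [-0.0968  0.4127]
 [-0.6021  0.1215]
 [-0.0319  2.342 ]
 [ 0.5948  0.0485]
 [-0.0473  0.2701]
 [-0.2045  0.5379]
 [ 0.2598  0.0889]
 [ 1.0363  1.1271]
 [-0.3117 -0.4431]]
sleeve [0.4547 0.2142 0.0961]
stand [ 0.5962 -0.1459  0.1876  0.2907  0.0392] 10.746287265354791
[[ 0.2302  0.3185]
 [ 1.2138  0.0237]
 [ 0.0358  0.5248]
 [-0.125  -0.4186]
 [-0.0046 -0.2936]
 [-1.144  -0.017 ]
 [ 1.8533  0.3998]
 [-0.9876  0.0573]
 [-0.2053 -0.4538]
 [-0.6284 -0.0913]
 [ 0.0502  1.1375]]
bigL [0.6976 0.482  0.25  ]
bigR [0.6551 0.3501 0.25  ]
bigpivotR [0.6161 0.3283 0.1   ]
oven corner [0.4981 0.4717 0.3   ]
oven low [0.5868 0.537  0.    ]
small [0.7321 0.1954 0.05  ]
pen [0.4478 0.394  0.01  ]
```

>>> {"name": "carry_out", "arguments": {
  "plan": [
    [[0.0282,0.0253,0.005],[0,0,0],0],
    [[0.0282,0.0253,0.005],[0,0,0],0],
    [[0.0282,0.0253,0.005],[0,0,0],0],
    [[0.0282,0.0253,0.005],[0,0,0],0],
    [[0.0282,0.0253,0.005],[0,0,0],0],
    [[0.0282,0.0253,0.005],[0,0,0],0],
    [[0.0282,0.0253,0.005],[0,0,0],0],
    [[0.0282,0.0253,0.005],[0,0,0],0],
    [[0.0282,0.0253,0.005],[0,0,0],0],
    [[0.0282,0.0253,0.005],[0,0,0],0],
    [[0.0282,0.0253,0.005],[0,0,0],0],
    [[0.0282,0.0253,0.005],[0,0,0],0]
  ]
}}

```text
time_s: 1.1
tcp_pos: [0.4544, 0.2131, 0.3445]
eef_rot: [-180.0, 0.0, -22.3]
contact_force: [0.9, 0.7, 0.2]
gripper_width: 0.0876
```

>>> {"name": "carry_out", "arguments": {
  "plan": [
    [[0,0,0],[0,0,6.65],0],
    [[0,0,0],[0,0,6.65],0],
    [[0,0,0],[0,0,6.65],0],
    [[0,0,0],[0,0,6.65],0],
    [[0,0,0],[0,0,6.65],0],
    [[0,0,0],[0,0,6.65],0],
    [[0,0,0],[0,0,6.65],0],
    [[0,0,0],[0,0,6.65],0],
    [[0,0,0],[0,0,6.65],0],
    [[0,0,0],[0,0,6.65],0],
    [[0,0,0],[0,0,6.65],0],
    [[0,0,0],[0,0,6.65],0]
  ]
}}

```text
time_s: 2.1
tcp_pos: [0.454, 0.2148, 0.3444]
eef_rot: [180.0, -0.0, -102.5]
contact_force: [-0.4, -1.0, 0.1]
gripper_width: 0.0876
```

```bash
cat >> h.py <<'E'
from scipy.spatial.transform import Rotation as Ro
def pose():
    s=r.get_state();return np.array(s['tcp_pos']),Ro.from_euler('xyz',s['eef_rot'],degrees=True),s
def need(target,yaw):
    p,R,s=pose();dt=R.inv().apply(np.array(target)-p)
    dr=(R.inv()*Ro.from_euler('xyz',[180,0,yaw],degrees=True)).as_rotvec(degrees=True)
    print('t',s['time_s'],'p',p.round(4),'rpy',np.round(s['eef_rot'],2),'F',np.round(s['contact_force'],1),'w',round(s['gripper_width'],4));print('shift',dt.round(4),'turn',dr.round(2))
E
python3 - <<'E'
from h import *
need([.4547,.2142,.0961+.162],-102.2)
a=cap('side');b=cap('top')
x=cv2.resize(a[170:330,250:450],(600,480),interpolation=cv2.INTER_CUBIC)
cv2.imwrite('pics/s1.png',x[:,:,::-1])
E
```

```text
t 2.1 p [0.454  0.2148 0.3444] rpy [ 1.7997e+02 -3.0000e-02 -1.0247e+02] F [-0.4 -1.   0.1] w 0.0876
shift [ 0.0004 -0.0008  0.0863] turn [ 0.03 -0.03 -0.27]
```

View pics/s1.png

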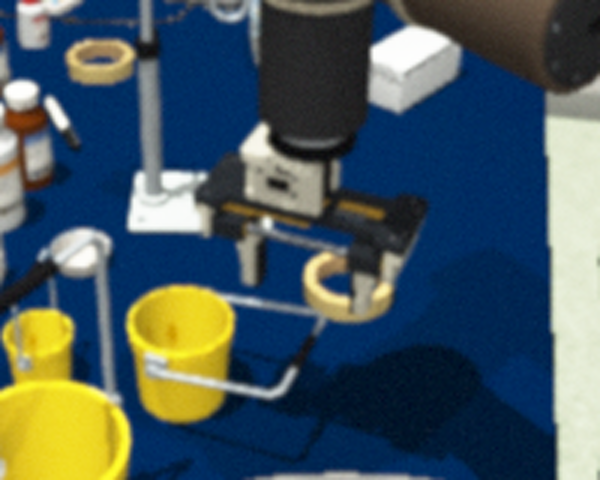

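The gripper straddles the sleeve (sleeve at crop (300,345), fingers at (250,265) and (362,290)). I'll descend and close.

>>> {"name": "carry_out", "arguments": {
  "plan": [
    [[0,0,0.015],[0,0,0],0],
    [[0,0,0.02],[0,0,0],0],
    [[0,0,0.02],[0,0,0],0],
    [[0,0,0.02],[0,0,0],0],
    [[0,0,0.011],[0,0,0],0],
    [[0,0,0],[0,0,0],120],
    [[0,0,0],[0,0,0],200],
    [[0,0,0],[0,0,0],255],
    [[0,0,0],[0,0,0],255],
    [[0,0,0],[0,0,0],255],
    [[0,0,0],[0,0,0],255],
    [[0,0,0],[0,0,0],255]
  ],
  "grip_force": 15
}}

```text
time_s: 3.2
tcp_pos: [0.4542, 0.215, 0.2592]
eef_rot: [-180.0, 0.0, -102.1]
contact_force: [0.9, -0.6, 0.3]
gripper_width: 0.0471
```

>>> {"name": "carry_out", "arguments": {
  "plan": [
    [[0,0,0],[0,0,0],255],
    [[0,0,0],[0,0,0],255],
    [[0,0,0],[0,0,0],255],
    [[0,0,0],[0,0,0],255]
  ],
  "grip_force": 30
}}

```text
time_s: 3.53
tcp_pos: [0.4542, 0.2149, 0.2587]
eef_rot: [-180.0, 0.0, -102.1]
contact_force: [-0.2, -0.6, 0.2]
gripper_width: 0.0202
```

>>> {"name": "carry_out", "arguments": {
  "plan": [
    [[0,0,0],[0,0,0],255],
    [[0,0,0],[0,0,0],255],
    [[0,0,0],[0,0,0],255],
    [[0,0,0],[0,0,0],255]
  ],
  "grip_force": 30
}}

```text
time_s: 3.87
tcp_pos: [0.4544, 0.215, 0.2588]
eef_rot: [-180.0, 0.0, -102.1]
contact_force: [2.4, -0.9, -0.6]
gripper_width: 0.009
```

```bash
python3 - <<'E'
from h import *
p,R,s=pose();print(s['gripper_width'],s['contact_force'])
a,L=1.4308,.13
# arc in pail xz; tool y = pail -x or +x?
print('tool y world',R.apply([0,1,0]))
n=12
th=np.linspace(a,0,n+1);x=-L*np.sin(th);z=L*np.cos(th)
print(np.c_[np.diff(x),np.diff(z)].round(4))
E
```

```text
0.008986834301722183 [ 2.36982781 -0.86419721 -0.59761919]
tool y world [-9.77670259e-01  2.10144437e-01 -4.25390994e-04]
[[0.0031 0.0152]
 [0.0049 0.0147]
 [0.0066 0.014 ]
 [0.0082 0.0131]
 [0.0097 0.0121]
 [0.0111 0.0108]
 [0.0123 0.0094]
 [0.0133 0.0079]
 [0.0142 0.0063]
 [0.0148 0.0045]
 [0.0152 0.0028]
 [0.0155 0.0009]]
```

>>> {"name": "carry_out", "arguments": {
  "plan": [
    [[0,-0.0013,-0.0077],[0,0,0],255],
    [[0,-0.0018,-0.0075],[0,0,0],255],
    [[0,-0.0022,-0.0074],[0,0,0],255],
    [[0,-0.0027,-0.0073],[0,0,0],255],
    [[0,-0.0031,-0.0071],[0,0,0],255],
    [[0,-0.0035,-0.0069],[0,0,0],255],
    [[0,-0.0039,-0.0067],[0,0,0],255],
    [[0,-0.0043,-0.0064],[0,0,0],255],
    [[0,-0.0047,-0.0062],[0,0,0],255],
    [[0,-0.005,-0.0059],[0,0,0],255],
    [[0,-0.0054,-0.0056],[0,0,0],255],
    [[0,-0.0057,-0.0052],[0,0,0],255]
  ]
}}

```text
time_s: 4.87
tcp_pos: [0.4972, 0.2056, 0.3389]
eef_rot: [180.0, -0.0, -102.1]
contact_force: [3.0, 0.1, -2.9]
gripper_width: 0.0087
```

>>> {"name": "carry_out", "arguments": {
  "plan": [
    [[0,-0.002,0.002],[0,0,0],255],
    [[0,-0.006,-0.005],[0,0,0],255],
    [[0,-0.0063,-0.0045],[0,0,0],255],
    [[0,-0.0065,-0.0041],[0,0,0],255],
    [[0,-0.0068,-0.0037],[0,0,0],255],
    [[0,-0.007,-0.0033],[0,0,0],255],
    [[0,-0.0072,-0.0029],[0,0,0],255]
  ]
}}

```text
time_s: 5.45
tcp_pos: [0.5385, 0.1969, 0.3611]
eef_rot: [-180.0, 0.0, -102.1]
contact_force: [-5.0, 1.0, 8.5]
gripper_width: 0.0088
```

>>> {"name": "carry_out", "arguments": {
  "plan": [
    [[0,0.0006,-0.0014],[0,0,0],255],
    [[0,0,0],[0,0,0],255]
  ]
}}

```text
time_s: 5.62
tcp_pos: [0.5377, 0.197, 0.3622]
eef_rot: [-180.0, 0.0, -102.2]
contact_force: [-5.3, 1.6, 8.0]
gripper_width: 0.009
```

```bash
python3 - <<'E'
from h import *
need([.5806,.1871,.078+.13+.162],-102.2)
a=cap('side');b=cap('top')
x=cv2.resize(a[170:330,250:420],None,fx=3,fy=3,interpolation=cv2.INTER_CUBIC)
y=cv2.resize(b[180:300,200:300],None,fx=2.8,fy=4,interpolation=cv2.INTER_CUBIC)
cv2.imwrite('pics/s2.png',np.hstack([x,y])[:,:,::-1])
E
```

```text
t 5.6167 p [0.5377 0.197  0.3622] rpy [-1.7997e+02  2.0000e-02 -1.0217e+02] F [-5.3  1.6  8. ] w 0.009
shift [ 0.0006 -0.044  -0.0078] turn [-0.03  0.02  0.03]
```

View pics/s2.png

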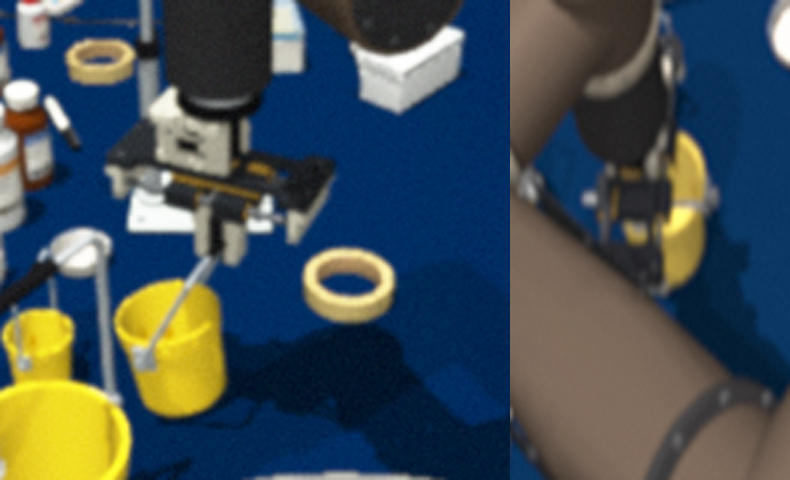

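The pail is tipped a little towards +x: rim centre at crop (170,305), base at (185,410). I am pushing inward along the bail, so I'll back out radially until the force vanishes.

>>> {"name": "carry_out", "arguments": {
  "plan": [
    [[0,0.001,-0.002],[0,0,0],255],
    [[0,0.001,-0.002],[0,0,0],255],
    [[0,0,0],[0,0,0],255]
  ]
}}

```text
time_s: 5.97
tcp_pos: [0.535, 0.1974, 0.3651]
eef_rot: [180.0, -0.0, -102.1]
contact_force: [1.2, -0.4, -4.6]
gripper_width: 0.0088
```

>>> {"name": "carry_out", "arguments": {
  "plan": [
    [[0,0.001,-0.002],[0,0,0],255],
    [[0,0.001,-0.002],[0,0,0],255],
    [[0,0,0],[0,0,0],255]
  ]
}}

```text
time_s: 6.22
tcp_pos: [0.5329, 0.1979, 0.3694]
eef_rot: [180.0, -0.0, -102.1]
contact_force: [-0.7, 0.2, -4.4]
gripper_width: 0.0087
```

>>> {"name": "carry_out", "arguments": {
  "plan": [
    [[0,-0.001,0.002],[0,0,0],255],
    [[0,-0.001,0.001],[0,0,0],255],
    [[0,0,0],[0,0,0],255]
  ]
}}

```text
time_s: 6.47
tcp_pos: [0.5362, 0.1975, 0.3694]
eef_rot: [-179.7, 0.1, -102.1]
contact_force: [-1.3, -3.0, 10.4]
gripper_width: 0.0091
```

```bash
python3 - <<'E'
from h import *
need([.5806,.1871,.078+.13+.162],-102.2)
a=cap('side');b=cap('top')
x=cv2.resize(a[230:320,280:350],None,fx=6,fy=6,interpolation=cv2.INTER_CUBIC)
cv2.imwrite('pics/s3.png',x[:,:,::-1])
E
```

```text
t 6.4667 p [0.5362 0.1975 0.3694] rpy [-1.7974e+02  9.0000e-02 -1.0207e+02] F [-1.3 -3.  10.4] w 0.0091
shift [ 0.0009 -0.0456 -0.0004] turn [-0.26  0.09  0.13]
```

View pics/s3.png

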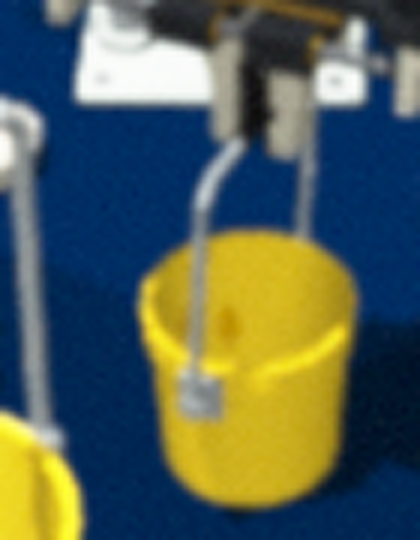

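>>> {"name": "carry_out", "arguments": {
  "plan": [
    [[0,0,-0.001],[0,0,0],255],
    [[0,0,-0.001],[0,0,0],255],
    [[0,0,0],[0,0,0],255]
  ]
}}

```text
time_s: 6.82
tcp_pos: [0.5354, 0.1975, 0.3694]
eef_rot: [-179.9, 0.0, -102.1]
contact_force: [-0.2, -2.4, 5.8]
gripper_width: 0.009
```

```bash
python3 - <<'E'
from h import *
P=lambda x,y:(280+(x+.5)/6-.5,230+(y+.5)/6-.5)
ya=np.array([.211,.977,0])
k=atz('side',P(200,395),.078);c=atz('side',P(203,197),.078+.122)
print('knob',k,'pivot ctr',k-ya*.064,'corner',c,'ctr',c-ya*.061)
print('base bottom mid',atz('side',P(248,505),0), 'base near pt',)
need([.5362,.1975,.3694],-102.2)
E
```

```text
knob [0.55538515 0.24983857 0.078     ] pivot ctr [0.54188115 0.18731057 0.078     ] corner [0.55014504 0.25494588 0.2       ] ctr [0.53727404 0.19534888 0.2       ]
base bottom mid [0.53571124 0.2383622  0.        ] base near pt
t 6.8167 p [0.5354 0.1975 0.3694] rpy [-1.7992e+02  3.0000e-02 -1.0212e+02] F [-0.2 -2.4  5.8] w 0.009
shift [-0.0002 -0.0008  0.    ] turn [-0.08  0.03  0.08]
```

>>> {"name": "carry_out", "arguments": {
  "plan": [
    [[0,-0.0015,-0.001],[0,0,0],255],
    [[0,-0.0015,-0.0005],[0,0,0],255],
    [[0,-0.0015,0],[0,0,0],255],
    [[0,0,0],[0,0,0],255],
    [[0,0,0],[0,0,0],255],
    [[0,0,0],[0,0,0],255]
  ]
}}

```text
time_s: 7.32
tcp_pos: [0.5395, 0.1966, 0.3697]
eef_rot: [180.0, -0.0, -102.1]
contact_force: [0.1, -1.4, 0.1]
gripper_width: 0.0089
```

```bash
python3 - <<'E'
from h import *
need([.54,.19,.3694],-102.2)
a=cap('side')
x=cv2.resize(a[230:320,280:350],None,fx=6,fy=6,interpolation=cv2.INTER_CUBIC)
cv2.imwrite('pics/s4.png',x[:,:,::-1])
E
```

```text
t 7.3167 p [0.5395 0.1966 0.3697] rpy [ 1.7999e+02 -2.0000e-02 -1.0214e+02] F [ 0.1 -1.4  0.1] w 0.0089
shift [ 0.0063 -0.0018  0.0003] turn [ 0.01 -0.02  0.06]
```

View pics/s4.png

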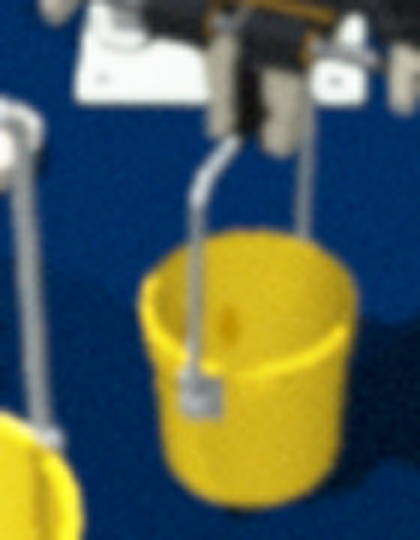

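The bail is now upright with zero load, and the pail stands level (knob at crop (200,393), bail top at (197,195)). I'll lift it.

>>> {"name": "carry_out", "arguments": {
  "plan": [
    [[0,0,-0.002],[0,0,0],255],
    [[0,0,-0.006],[0,0,0],255],
    [[0,0,-0.011],[0,0,0],255],
    [[0,0,-0.015],[0,0,0],255],
    [[0,0,-0.018],[0,0,0],255],
    [[0,0,-0.019],[0,0,0],255],
    [[0,0,-0.018],[0,0,0],255],
    [[0,0,-0.016],[0,0,0],255],
    [[0,0,-0.012],[0,0,0],255],
    [[0,0,-0.007],[0,0,0],255],
    [[0,0,-0.003],[0,0,0],255],
    [[0,0,0],[0,0,0],255]
  ],
  "grip_force": 45
}}

```text
time_s: 8.37
tcp_pos: [0.5394, 0.1966, 0.4975]
eef_rot: [-180.0, 0.0, -102.1]
contact_force: [-0.3, 0.1, -6.8]
gripper_width: 0.0086
```

```bash
python3 - <<'E'
from h import *
need([.498,-.165,.497],-102.2)
E
```

```text
t 8.3667 p [0.5394 0.1966 0.4975] rpy [-1.7998e+02  4.0000e-02 -1.0213e+02] F [-0.3  0.1 -6.8] w 0.0086
shift [ 3.622e-01 -3.550e-02  2.000e-04] turn [-0.02  0.04  0.07]
```

>>> {"name": "carry_out", "arguments": {
  "plan": [
    [[0.004,-0.0004,0],[0,0,0],255],
    [[0.008,-0.0008,0],[0,0,0],255],
    [[0.012,-0.0012,0],[0,0,0],255],
    [[0.016,-0.0016,0],[0,0,0],255],
    [[0.0176,-0.0017,0],[0,0,0],255],
    [[0.0176,-0.0017,0],[0,0,0],255],
    [[0.0176,-0.0017,0],[0,0,0],255],
    [[0.0176,-0.0017,0],[0,0,0],255],
    [[0.0176,-0.0017,0],[0,0,0],255],
    [[0.0176,-0.0017,0],[0,0,0],255],
    [[0.0176,-0.0017,0],[0,0,0],255],
    [[0.0176,-0.0017,0],[0,0,0],255]
  ]
}}

```text
time_s: 9.37
tcp_pos: [0.5178, 0.0138, 0.497]
eef_rot: [180.0, -0.0, -102.2]
contact_force: [0.8, -0.0, -6.4]
gripper_width: 0.0087
```

>>> {"name": "carry_out", "arguments": {
  "plan": [
    [[0.0176,-0.0017,0],[0,0,0],255],
    [[0.0176,-0.0017,0],[0,0,0],255],
    [[0.0176,-0.0017,0],[0,0,0],255],
    [[0.0176,-0.0017,0],[0,0,0],255],
    [[0.0176,-0.0017,0],[0,0,0],255],
    [[0.0176,-0.0017,0],[0,0,0],255],
    [[0.0176,-0.0017,0],[0,0,0],255],
    [[0.0176,-0.0017,0],[0,0,0],255],
    [[0.016,-0.0016,0],[0,0,0],255],
    [[0.012,-0.0012,0],[0,0,0],255],
    [[0.008,-0.0008,0],[0,0,0],255],
    [[0.004,-0.0004,0],[0,0,0],255]
  ]
}}

```text
time_s: 10.37
tcp_pos: [0.4972, -0.1658, 0.4969]
eef_rot: [180.0, -0.0, -102.2]
contact_force: [0.3, -0.3, -6.9]
gripper_width: 0.0086
```

>>> {"name": "carry_out", "arguments": {
  "plan": [
    [[0,0,0],[0,0,-1.5],255],
    [[0,0,0],[0,0,-2.2],255],
    [[0,0,0],[0,0,-2.2],255],
    [[0,0,0],[0,0,-2.2],255],
    [[0,0,0],[0,0,-2.2],255],
    [[0,0,0],[0,0,-2.2],255],
    [[0,0,0],[0,0,-2.2],255],
    [[0,0,0],[0,0,-2.2],255],
    [[0,0,0],[0,0,-2.2],255],
    [[0,0,0],[0,0,-2.2],255],
    [[0,0,0],[0,0,-1.7],255],
    [[0,0,0],[0,0,0],255]
  ]
}}

```text
time_s: 11.37
tcp_pos: [0.4979, -0.164, 0.4969]
eef_rot: [-180.0, 0.0, -79.0]
contact_force: [-0.5, 0.3, -7.3]
gripper_width: 0.0084
```

```bash
python3 - <<'E'
from h import *
need([.498,-.165,.497],-79)
a=cap('side');b=cap('top')
cv2.imwrite('pics/s5r.png',a[:,:,::-1]);cv2.imwrite('pics/t5r.png',b[:,:,::-1])
x=cv2.resize(a[130:260,270:390],None,fx=4,fy=4,interpolation=cv2.INTER_CUBIC)
y=cv2.resize(b[120:250,310:390],None,fx=4,fy=4,interpolation=cv2.INTER_CUBIC)
cv2.imwrite('pics/s5.png',np.hstack([x,y])[:,:,::-1])
E
```

```text
t 11.3667 p [ 0.4979 -0.164   0.4969] rpy [-1.800e+02  2.000e-02 -7.903e+01] F [-0.5  0.3 -7.3] w 0.0084
shift [ 0.001   0.0001 -0.0001] turn [-0.    0.02 -0.03]
```

View pics/s5.png

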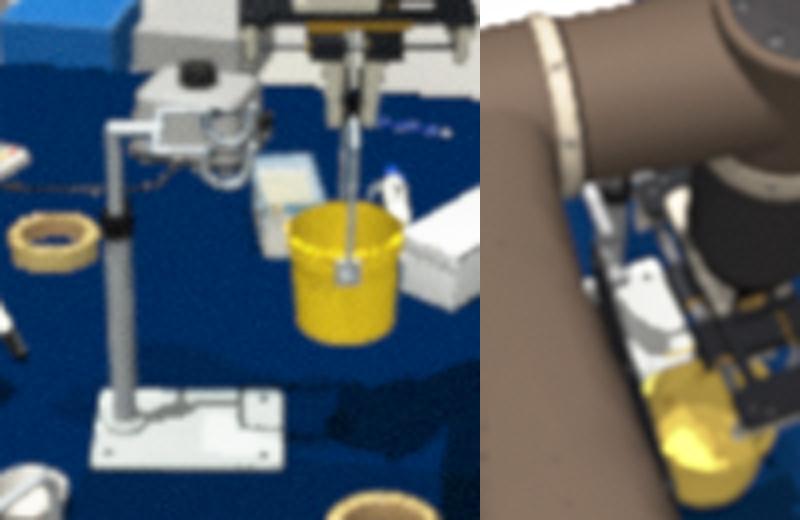

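```bash
cat > fit2.py <<'E'
from fit import *
U=lambda x,y:(270+(x+.5)/4-.5,130+(y+.5)/4-.5)
print('=====')
def st2(p):
    x,y,a,h,f=p;w=lambda *k:np.array([x,y,0])+Rz(a)@np.array(k)
    return [w(.062,.042,h+.028),w(.062,-.042,h+.028),w(0,.042,h-.011),w(0,-.042,h-.011),w(.1,0,.012),w(f+.0875,-.06,.01),w(f-.0875,-.06,.01),w(f-.0875,.06,.01),w(f+.0875,.06,.01)]
obs=[U(158,148),U(160,112),U(228,187),U(226,141),U(124,420),U(103,390),U(284,390),U(285,458),U(91,458)]
def e3(p):
    return np.r_[e2(p),(proj('side',st2(p))-obs).ravel()]
q=least_squares(e3,[.597,-.154,.21,.265,.04],loss='soft_l1')
print('stand',q.x,np.degrees(q.x[2]));print(q.fun.reshape(-1,2).round(1).tolist())
e4=lambda p:(proj('side',st2(p))-obs).ravel()
q4=least_squares(e4,q.x,loss='soft_l1');print('side only',q4.x,np.degrees(q4.x[2]));print(q4.fun.reshape(-1,2).round(1).tolist())
p,R,s=pose();w=p+R.apply([0,0,.1617]);print('wire',w,proj('side',[w]))
print('sleeve px obs crop (352,100)->',U(352,100))
im=cv2.imread('pics/s5r.png');K=4
big=cv2.resize(im,None,fx=K,fy=K,interpolation=cv2.INTER_CUBIC)
x,y,a,h,f=q.x;W=lambda *k:np.array([x,y,0])+Rz(a)@np.array(k)
for sy,col in((.042,(0,0,255)),(-.042,(0,255,0))):
    pts=[W(.062,sy,h+.028),W(.02,sy,h+.028),W(.0,sy,h-.007),W(-.019,sy,h+.032)]
    for u in proj('side',pts):cv2.circle(big,tuple(int(v) for v in (u+.5)*K),2,col,-1)
cv2.imwrite('pics/s6.png',cv2.resize(big[130*4:190*4,270*4:370*4],None,fx=2,fy=2))
E
python3 fit2.py | sed -n '/=====/,$p'
```

```text
=====
stand [ 0.5973 -0.1463  0.1922  0.2877  0.0379] 11.010935927411087
[[0.3, 0.5], [1.2, 0.0], [0.3, 0.5], [0.2, -0.3], [-0.0, -0.0], [-1.3, 0.2], [1.8, 0.5], [-1.0, -0.2], [-0.2, -0.5], [-0.6, -0.2], [-0.2, 1.1], [-1.1, -0.6], [-0.3, -1.7], [0.2, 0.3], [1.1, 1.3], [0.1, 0.3], [-0.0, -0.5], [-0.4, -0.3], [-0.2, 0.9], [0.2, 0.6]]
side only [ 0.5978 -0.1485  0.2032  0.2862  0.0376] 11.6419818995039
[[-1.0, -0.4], [-0.4, -1.4], [0.3, 0.4], [0.9, 1.5], [0.1, 0.1], [-0.1, -0.7], [-0.5, -0.7], [0.1, 0.4], [0.5, 0.4]]
wire [ 0.4979 -0.1641  0.3352] [[357.0015 155.8268]]
sleeve px obs crop (352,100)-> (357.625, 154.625)
```

View pics/s6.png

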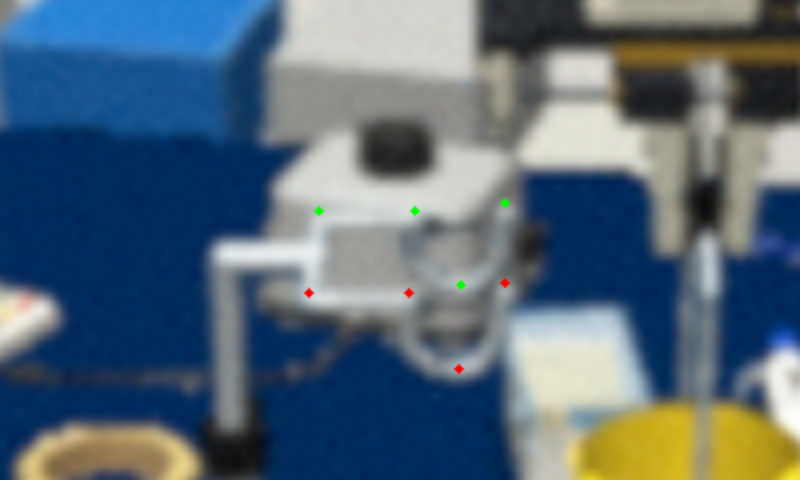

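The side view shows the pail hanging at crop (348,270). The overlay matches the hook to within a few mm, and its resting wire height comes out at about 0.287. I'll move in over the mouth.

>>> {"name": "carry_out", "arguments": {
  "plan": [
    [[0,-0.003,-0.002],[0,0,0],255],
    [[0.0003,-0.007,-0.001],[0,0,-0.2],255],
    [[0.0003,-0.01,0],[0,0,0],255],
    [[0.0003,-0.011,0],[0,0,0],255],
    [[0.0003,-0.012,0],[0,0,0],255],
    [[0.0003,-0.012,0],[0,0,0],255],
    [[0.0003,-0.012,0],[0,0,0],255],
    [[0.0003,-0.012,0],[0,0,0],255],
    [[0.0002,-0.01,0],[0,0,0],255],
    [[0,-0.007,0],[0,0,0],255],
    [[0,-0.004,0],[0,0,0],255],
    [[0,-0.001,0],[0,0,0],255]
  ]
}}

```text
time_s: 12.47
tcp_pos: [0.5982, -0.1471, 0.4995]
eef_rot: [180.0, 0.0, -78.9]
contact_force: [0.5, -0.0, -6.6]
gripper_width: 0.0086
```

```bash
python3 - <<'E'
from h import *
need([.5975,-.147,.4999],-78.8)
a=cap('side');cv2.imwrite('pics/s7r.png',a[:,:,::-1])
x=cv2.resize(a[130:205,270:370],None,fx=8,fy=8,interpolation=cv2.INTER_CUBIC)
cv2.imwrite('pics/s7.png',x[:,:,::-1])
E
```

```text
t 12.4667 p [ 0.5982 -0.1471  0.4995] rpy [ 1.7995e+02  1.0000e-02 -7.8930e+01] F [ 0.5 -0.  -6.6] w 0.0086
shift [-0.0002  0.0007 -0.0004] turn [ 0.05  0.01 -0.13]
```

View pics/s7.png

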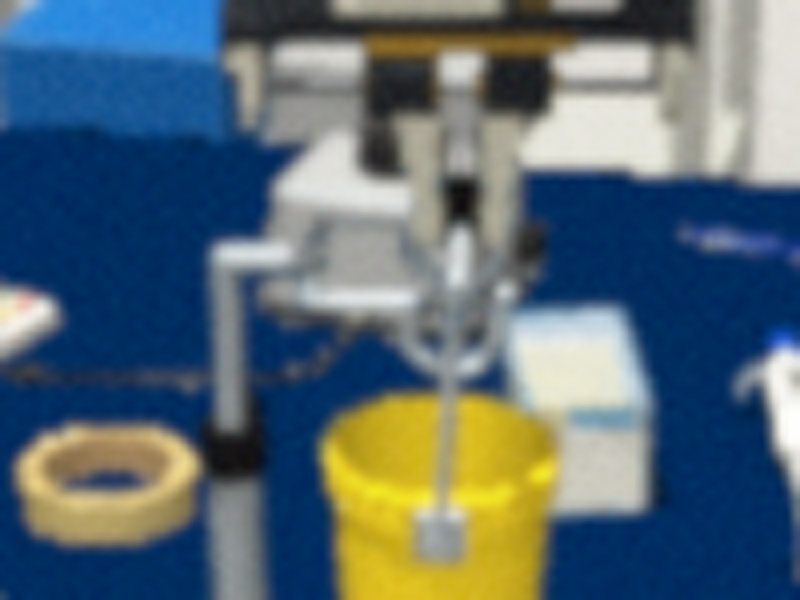

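The wire is over the mouth: sleeve at (460,195), hook bowl at (455,368). I'll descend by feel.

>>> {"name": "carry_out", "arguments": {
  "plan": [
    [[0,0.001,0.003],[0,0,0],255],
    [[0,0,0.004],[0,0,0],255],
    [[0,0,0.004],[0,0,0],255],
    [[0,0,0.003],[0,0,0],255],
    [[0,0,0.002],[0,0,0],255],
    [[0,0,0],[0,0,0],255]
  ]
}}

```text
time_s: 13.02
tcp_pos: [0.5962, -0.1475, 0.4833]
eef_rot: [180.0, 0.0, -78.9]
contact_force: [-0.6, -1.0, -7.0]
gripper_width: 0.0084
```

>>> {"name": "carry_out", "arguments": {
  "plan": [
    [[0,0,0.002],[0,0,0],255],
    [[0,0,0.002],[0,0,0],255],
    [[0,0,0],[0,0,0],255]
  ]
}}

```text
time_s: 13.27
tcp_pos: [0.5965, -0.1474, 0.4795]
eef_rot: [180.0, 0.0, -78.9]
contact_force: [1.4, 0.4, -5.9]
gripper_width: 0.0084
```

>>> {"name": "carry_out", "arguments": {
  "plan": [
    [[0,0,0.002],[0,0,0],255],
    [[0,0,0.002],[0,0,0],255],
    [[0,0,0],[0,0,0],255]
  ]
}}

```text
time_s: 13.52
tcp_pos: [0.5965, -0.1475, 0.4759]
eef_rot: [-180.0, -0.0, -78.9]
contact_force: [-0.0, 0.6, -4.2]
gripper_width: 0.0084
```

>>> {"name": "carry_out", "arguments": {
  "plan": [
    [[0,0,0.001],[0,0,0],255],
    [[0,0,0.001],[0,0,0],255],
    [[0,0,0],[0,0,0],255]
  ]
}}

```text
time_s: 13.77
tcp_pos: [0.5966, -0.1475, 0.4743]
eef_rot: [-180.0, -0.0, -78.9]
contact_force: [0.0, -0.0, -2.5]
gripper_width: 0.0083
```

>>> {"name": "carry_out", "arguments": {
  "plan": [
    [[0,0,0.001],[0,0,0],255],
    [[0,0,0.001],[0,0,0],255],
    [[0,0,0],[0,0,0],255]
  ]
}}

```text
time_s: 14.02
tcp_pos: [0.5967, -0.1474, 0.4724]
eef_rot: [-179.9, -0.0, -78.9]
contact_force: [-0.0, 0.7, -0.8]
gripper_width: 0.0087
```

>>> {"name": "carry_out", "arguments": {
  "plan": [
    [[0,0,0.001],[0,0,0],255],
    [[0,0,0.001],[0,0,0],255],
    [[0,0,0],[0,0,0],255]
  ]
}}

```text
time_s: 14.27
tcp_pos: [0.5967, -0.1475, 0.4704]
eef_rot: [-179.9, -0.0, -78.9]
contact_force: [0.7, 0.7, 0.5]
gripper_width: 0.0085
```

>>> {"name": "carry_out", "arguments": {
  "plan": [
    [[0,0,0.001],[0,0,0],255],
    [[0,0,0.001],[0,0,0],255],
    [[0,0,0.001],[0,0,0],255],
    [[0,0,0],[0,0,0],255]
  ]
}}

```text
time_s: 14.6
tcp_pos: [0.5963, -0.1476, 0.4669]
eef_rot: [180.0, -0.0, -78.9]
contact_force: [-0.6, -0.2, 1.7]
gripper_width: 0.0083
```

>>> {"name": "carry_out", "arguments": {
  "plan": [
    [[0,0,0.001],[0,0,0],255],
    [[0,0,0.001],[0,0,0],255],
    [[0,0,0.001],[0,0,0],255],
    [[0,0,0],[0,0,0],255]
  ]
}}

```text
time_s: 14.93
tcp_pos: [0.5962, -0.1476, 0.4637]
eef_rot: [179.9, 0.0, -78.9]
contact_force: [-3.1, -0.9, 2.8]
gripper_width: 0.0085
```

>>> {"name": "carry_out", "arguments": {
  "plan": [
    [[0,0,0.001],[0,0,0],255],
    [[0,0,0.001],[0,0,0],255],
    [[0,0,0.001],[0,0,0],255],
    [[0,0,0],[0,0,0],255]
  ]
}}

```text
time_s: 15.27
tcp_pos: [0.5962, -0.1476, 0.4604]
eef_rot: [179.9, 0.0, -78.9]
contact_force: [-4.0, -1.9, 1.3]
gripper_width: 0.0085
```

>>> {"name": "carry_out", "arguments": {
  "plan": [
    [[0,0,0.001],[0,0,0],255],
    [[0,0,0.001],[0,0,0],255],
    [[0,0,0.001],[0,0,0],255],
    [[0,0,0],[0,0,0],255]
  ]
}}

```text
time_s: 15.6
tcp_pos: [0.5956, -0.1475, 0.4563]
eef_rot: [179.8, 0.1, -79.0]
contact_force: [-7.7, -1.7, -3.5]
gripper_width: 0.0086
```

>>> {"name": "carry_out", "arguments": {
  "plan": [
    [[0,0,0.001],[0,0,0],255],
    [[0,0,0.001],[0,0,0],255],
    [[0,0,0],[0,0,0],255]
  ]
}}

```text
time_s: 15.85
tcp_pos: [0.5967, -0.1469, 0.4541]
eef_rot: [179.9, 0.1, -78.9]
contact_force: [-0.0, 0.5, -7.7]
gripper_width: 0.0083
```

>>> {"name": "carry_out", "arguments": {
  "plan": [
    [[0,0,0.001],[0,0,0],255],
    [[0,0,0.001],[0,0,0],255],
    [[0,0,0],[0,0,0],255]
  ]
}}

```text
time_s: 16.1
tcp_pos: [0.5967, -0.1473, 0.4534]
eef_rot: [180.0, 0.0, -78.9]
contact_force: [-0.4, -0.1, -7.9]
gripper_width: 0.0087
```

>>> {"name": "carry_out", "arguments": {
  "plan": [
    [[0,0,0.001],[0,0,0],255],
    [[0,0,0.001],[0,0,0],255],
    [[0,0,0],[0,0,0],255]
  ]
}}

```text
time_s: 16.35
tcp_pos: [0.5965, -0.1474, 0.4517]
eef_rot: [180.0, 0.0, -78.9]
contact_force: [-0.3, 0.1, -6.6]
gripper_width: 0.0086
```

>>> {"name": "carry_out", "arguments": {
  "plan": [
    [[0,0,0.001],[0,0,0],255],
    [[0,0,0],[0,0,0],255]
  ]
}}

```text
time_s: 16.52
tcp_pos: [0.5965, -0.1475, 0.451]
eef_rot: [-180.0, -0.0, -78.9]
contact_force: [-0.2, 0.0, -6.5]
gripper_width: 0.0082
```

>>> {"name": "carry_out", "arguments": {
  "plan": [
    [[0,0,0.001],[0,0,0],255],
    [[0,0,0],[0,0,0],255]
  ]
}}

```text
time_s: 16.68
tcp_pos: [0.5965, -0.1475, 0.4507]
eef_rot: [-179.9, -0.0, -78.9]
contact_force: [-0.7, 0.2, -2.0]
gripper_width: 0.0084
```

Bottoming begins. Small steps now.

>>> {"name": "carry_out", "arguments": {
  "plan": [
    [[0,0,0.0006],[0,0,0],255],
    [[0,0,0],[0,0,0],255]
  ]
}}

```text
time_s: 16.85
tcp_pos: [0.5965, -0.1475, 0.4505]
eef_rot: [-179.9, -0.0, -78.9]
contact_force: [-2.3, 0.7, 2.7]
gripper_width: 0.0086
```

>>> {"name": "carry_out", "arguments": {
  "plan": [
    [[0,0,0.0004],[0,0,0],255],
    [[0,0,0],[0,0,0],255]
  ]
}}

```text
time_s: 17.02
tcp_pos: [0.5965, -0.1475, 0.4503]
eef_rot: [-179.9, -0.0, -78.9]
contact_force: [-3.1, 1.1, 6.6]
gripper_width: 0.0084
```

>>> {"name": "carry_out", "arguments": {
  "plan": [
    [[0,0,-0.0008],[0,0,0],255],
    [[0,0,0],[0,0,0],225],
    [[0,0,0],[0,0,0],190],
    [[0,0,0],[0,0,0],160],
    [[0,0,0],[0,0,0],140],
    [[0,0,0],[0,0,0],140],
    [[0,0,0],[0,0,0],140],
    [[0,0,0],[0,0,0],140]
  ]
}}

```text
time_s: 17.68
tcp_pos: [0.5966, -0.1475, 0.4497]
eef_rot: [180.0, -0.0, -78.9]
contact_force: [-0.8, 0.2, -0.3]
gripper_width: 0.0385
```

```bash
python3 - <<'E'
from h import *
need([.5975,-.147,.4503],-78.9)
a=cap('side')
x=cv2.resize(a[130:230,270:390],None,fx=6,fy=6,interpolation=cv2.INTER_CUBIC)
cv2.imwrite('pics/s8.png',x[:,:,::-1])
E
```

```text
t 17.6833 p [ 0.5966 -0.1475  0.4497] rpy [180.    -0.   -78.93] F [-0.8  0.2 -0.3] w 0.0385
shift [-0.0003 -0.001  -0.0006] turn [ 0.   -0.   -0.03]
```

View pics/s8.png

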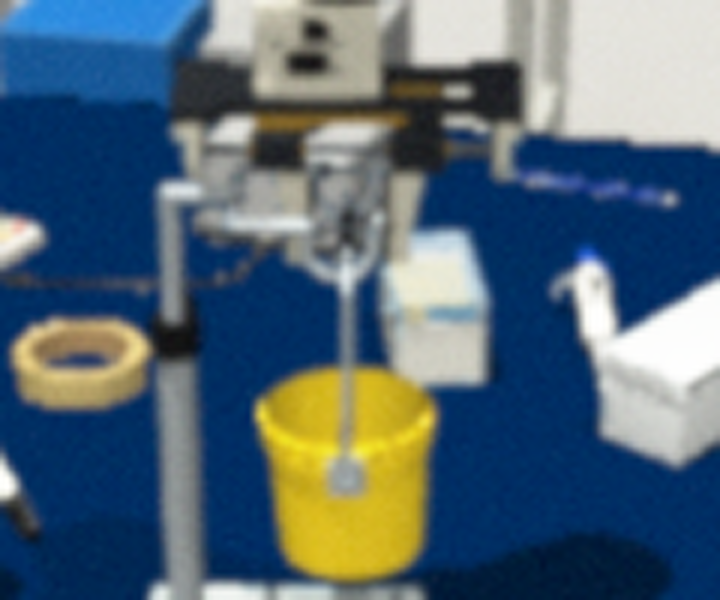

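The wire sits in the bowl at (347,255) and the pail hangs level at (347,480). The force is about zero, so the fingers are free. I'll retreat straight up.

>>> {"name": "carry_out", "arguments": {
  "plan": [
    [[0,0,-0.003],[0,0,0],140],
    [[0,0,-0.006],[0,0,0],140],
    [[0,0,-0.01],[0,0,0],140],
    [[0,0,-0.01],[0,0,0],140],
    [[0,0,-0.012],[0,0,0],140],
    [[0,0,-0.015],[0,0,0],140],
    [[0,0,-0.015],[0,0,0],140],
    [[0,0,-0.015],[0,0,0],140],
    [[0,0,-0.01],[0,0,0],140],
    [[0,0,0],[0,0,0],140]
  ]
}}

```text
time_s: 18.57
tcp_pos: [0.5965, -0.1477, 0.5493]
eef_rot: [-179.7, -0.1, -78.9]
contact_force: [0.1, -1.3, 0.2]
gripper_width: 0.0395
```

>>> {"name": "carry_out", "arguments": {
  "plan": [
    [[0,0,0],[0,0,0],140],
    [[0,0,0],[0,0,0],140],
    [[0,0,0],[0,0,0],140],
    [[0,0,0],[0,0,0],140],
    [[0,0,0],[0,0,0],140],
    [[0,0,0],[0,0,0],140],
    [[0,0,0],[0,0,0],140],
    [[0,0,0],[0,0,0],140],
    [[0,0,0],[0,0,0],140],
    [[0,0,0],[0,0,0],140],
    [[0,0,0],[0,0,0],140],
    [[0,0,0],[0,0,0],140]
  ]
}}

```text
time_s: 19.57
tcp_pos: [0.5965, -0.1474, 0.5458]
eef_rot: [-180.0, 0.0, -78.9]
contact_force: [-0.1, 0.1, -0.6]
gripper_width: 0.0391
```

```bash
python3 - <<'E'
from h import *
s8=cv2.imread('pics/s8.png')
def cen(im):
    h=cv2.cvtColor(im,cv2.COLOR_RGB2HSV);m=((h[...,0]>20)&(h[...,0]<35)&(h[...,1]>170)&(h[...,2]>100))[185:230,300:350]
    v,u=np.nonzero(m);return len(u),u.mean()+300,v.mean()+185
old=np.zeros((400,640,3),np.uint8);old[130:230,270:390]=cv2.resize(s8,(120,100),interpolation=cv2.INTER_AREA)[:,:,::-1]
print('at release',cen(old))
a=cap('side','s9.png');print('now',cen(a));
for i in range(8): b=cap('side')
print('later',cen(b))
# bystanders: compare with the first picture
s0=cv2.imread('pics/s0.png')[:,:,::-1].astype(int)
d=np.abs(b.astype(int)-s0).max(2)
for n,px in(('tape',(366,265)),('carton',(386,192)),('dish',(277,254)),('small',(263,287)),('big',(265,340)),('stand foot',(317,238))):
    x,y=px;print(n,d[y-12:y+13,x-15:x+16].mean().round(1))
need([.5975,-.147,.4503],-78.9)
E
```

```text
at release (688, np.float64(327.7296511627907), np.float64(208.50290697674419))
now (693, np.float64(327.76190476190476), np.float64(208.38672438672438))
later (691, np.float64(327.7163531114327), np.float64(208.38639652677278))
tape 33.7
carton 3.1
dish 9.0
small 4.1
big 4.5
stand foot 28.8
t 20.0167 p [ 0.5965 -0.1474  0.5458] rpy [180.     0.   -78.93] F [-0.1 -0.4  0.6] w 0.0396
shift [-0.0002 -0.0011  0.0955] turn [ 0.    0.   -0.03]
```

```bash
python3 - <<'E'
from h import *
a=cv2.imread('pics/s0.png');b=cv2.imread('pics/s9.png')
for n,(x,y) in(('tape',(366,265)),('dish',(275,253)),('dish2',(190,254)),('carton',(386,192))):
    t=a[y-14:y+15,x-18:x+19];w=b[y-24:y+25,x-28:x+29]
    m=cv2.matchTemplate(w,t,cv2.TM_CCOEFF_NORMED);_,v,_,l=cv2.minMaxLoc(m);print(n,round(v,2),l[0]-10,l[1]-10)
r.close_job()
E
```

```text
tape 0.84 0 0
dish 1.0 0 0
dish2 1.0 0 0
carton 1.0 0 0
the job is handed in; nothing more can be done
```

The pail is hanging at rest from the stand's hook by its bail, and the job is handed in at about 20 s of the 72 s allowed.

- **Bail upright:** I swung the bail up by its sleeve. It stood upright with no load and the pail standing level on the bench before I lifted.
- **One slip on the way:** partway through the swing my arc was a few mm off. The pail tipped slightly and slid about 4 cm on the bench towards the robot. I felt this in the forces (up to about 10 N) and corrected it; the pail did not fall over.
- **Hooking:** I carried the pail to the hook and pressed down in steps of 1 to 2 mm. The keeper's resistance rose, then vanished suddenly, which I took as the keeper passing. I went on down to a firm stop with the wire about 0.289 m above the bench. The highest load I read on the stand was about 13 N, against the 25 N limit.
- **Last checks:** After release the tool force was about zero, and the pail's image position stayed within 0.1 px of where it was at release. The tape, dish and carton matched their first image positions with no shift; the tape matched less well (0.84), probably because of a shadow. The tube was not checked separately.
- **Keeper not seen closed:** I judged that it shut from the force drop and the wire's depth. It is too small to see clearly in the images.

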